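Stamp the red-ended batten in the spring press

ROBOT

A 6-joint arm with a two-finger parallel gripper is mounted at the origin on a cart in front of the work surface, level with it; the furniture and walls round the work are solid. World frame = base frame: x ahead of the robot, y to its left, z up, the work surface at z = 0. Lengths are in mm, angles in rad, forces in N, time in s.
With the tool pointing down it reaches from about 350 to 975 mm from the base axis. Payload 7.1 kg.
Tool frame: the origin (TCP) lies midway between the tips of the shut fingers; the grasp point (between the pads) lies 19 mm behind it (bot.hold_point_z is the distance from the TCP to the grasp point, in mm); z points along the fingers, y is the line along which they close (so a half turn about z gives the same grasp; the last joint's range is limited). The gripper opens to 88 mm and grips with 3 to 60 N. Pads are 20 mm wide; open, the fingers measure 115 mm over their backs; the gripper's body (75 mm by 178 mm) begins 61 mm behind the grasp point.
Start: joints at [1.207, 0.423, 1.63, -0, 1.089, -0.019], TCP at [211.223, 588.209, 222.675] pointing down, gripper open.
Joint ranges: [-3, 3], [-0.9, 2.11], [0.09, 2.58], [-1.31, 4.45], [0.11, 2.69], [-2.54, 2.54]. Speed limits (rad/s): [2.39, 2.39, 3.01, 3.14, 3.14, 3.14].

INTERFACE

Orientations are given as a rotation vector (axis times angle).
In Python, from plant import telemetry, grab_frame, calibration, ticket, bot gives the robot as it stands.
- The arm moves only by the tool carry_out, never from a script. Its argument "series" is one flat list of numbers, 6 for each row, row after row: the shift along the tool's x, y, z in m, then the turn, a rotation vector about the tool's x, y, z in rad. In form: [dx, dy, dz, ax, ay, az, dx, dy, dz, ax, ay, az, ...]. A call has 1 to 12 rows; each row shifts and turns the commanded pose from where the row before left it, along the tool's axes as they then stand; what a row does not reach is not made up. A row lasts 1/8 s, in which the tool goes at most 62.5 mm and 10.7 degrees, less where a joint would pass 70% of its speed; a pose out of reach is approached as far as the arm can. A call with a gripper value outside its range is refused whole. "jaw" is the finger opening in m, from 0 to 0.0878, set as the call begins (left out, the last holds). The fingers move at their own pace and stop on an object; the grip force is fixed at half the most. Time passes only in rows, so rows that do not move let the fingers close. It gives the time, the measured TCP pose, the force, the opening and the grip force at its end, in the units of the state.
- telemetry.read_state(): the state, without advancing time (a new reading comes with each control period).
- grab_frame(name): name is "scene" or "top" or "wrist"; returns the picture (400x640x3 uint8, red, green, blue); there is no depth.
- calibration(name): a dict with "fx", "fy", "cx", "cy" (pixels), "extrinsics" (4x4, takes a point from camera to world coordinates); the wrist camera has in their place "mount" (4x4, takes a point from camera to tool coordinates, whose origin is the TCP and whose axes are the flange's). Camera axes: x right, y down, z forward; pixel columns grow to the right and rows downward; lengths in mm; the calibration is good to about 2 mm. A picture is of the moment at which its call begins: read the wrist's pose just before it. calibration takes no time and is no camera call.
- ticket.sign_off(): hands the job in; it is judged then, once.
The state is a dict: "time": time; "joint_positions": joint angles; "qd": joint speeds; "joint_efforts": joint torques, N m; "position": TCP position; "tcp_rot": TCP orientation; "ft_force": force on the tool from outside, world axes, zero at the start; "ft_torque": the same for the moment, N m; "opening": finger opening in mm; "finger_force": force on a finger pad.
Only numpy, scipy, OpenCV 4.12 (cv2) and the standard library are available. Lean on these libraries where they do the work, as an engineer would, in place of code of your own. Each camera call takes 0.05 s, during which the arm holds its last target. There are 200 camera calls.

TASK

Stamp the red end of the red-ended batten: take it out of the slotted rack, lay it flat in the green press, red end first and fully home against the stop, then press the black plunger head right down to its stop, hold it there a moment and let it spring back up. Only the red end sticks out of the rack and that end must go into the press, so set the batten down and take it again by its plain end. Leave the batten lying home in the press, leave the blue-ended batten in its slot, and do not disturb the sanding block, tape measure or screwdriver.

Things in the scene. Friction and masses are not known exactly. Their poses are not given: they have to be found in the camera images.
- red_batten_mid (a point): centre (half-way up) of the loose light-wood batten with the red end, 180 x 28 x 18 mm, 0.05 to 0.1 kg. x runs along its length towards the red end (the last 45 mm are red), y across its 28 mm width, z up. At the start it lies in either slot of the rack, the end 55 mm (red end) sticking out
- red_batten_tip (a point): middle of the red batten's red end face, 90 mm along +x from red_batten_mid, same axes
- blue_batten_mid (a point): centre of the other loose batten, same size and axes but with a blue end; it lies in the rack's other slot and stays there
- rack: fixed wooden rack, 138 x 137 x 36 mm, two straight slots along x, open above and at the +x end (away from the robot, give or take 0.2 rad). Origin on the bench, 22 mm inside the open end, mid-width; z up. Rack and press stand one left, one right of the bench's middle, in either order; the bench between them is free, 17 cm wide or more
- rack_mouth (a point): on the rack, mid-width at its open end, on the slots' floor, 6 mm above the bench; rack's axes. Slots at y = +40 and -40 mm, 33 mm wide, with walls 30 mm above the floor all along, so the part of a batten inside cannot be gripped. The painted ends reach to x = +55 mm. Battens lift straight up out of the slots
- press_stop (a point): on the fixed green spring press, foot of the stop face, mid-width, on the bed, 25 mm above the bench. x points into the press (away from the robot, give or take 0.2 rad), z up. The bed runs from x = -110 mm to 0, 70 mm wide (foot 100 mm). A batten that is home has its red end face at the stop; its last 70 mm hang free beyond the bed and it lies steadily when let go
- press_mouth (a point): on the press, middle of the bed's front edge where the batten enters, 110 mm from press_stop along -x, same axes. Two guide rails 9 mm high line the way, 35 mm apart, flared here to about 50 mm. From x = +60 mm on, the head arm, 46 mm wide, roofs the bed: 45 to 85 mm above it, with the plunger on top; the die hangs 36.5 mm above the bed at rest
- plunger_top (a point): centre of the top of the black mushroom-shaped plunger head, 42 mm diameter, top flat over 32 mm, 25 mm back from the stop along the press's -x, 160 mm above the bench at rest; moves with the plunger. z up, presses straight down
- plunger (a joint): travel of the plunger in m: 0 up, 0.018 down at its stop; a spring pushes it back up (about 3 N at the top, 11 N at the stop)
- sanding_block: cork sanding block 96 x 63 x 30 mm, a bystander at the left front; origin under its centre
- tape_measure: dark pocket tape measure 60 x 74 x 28 mm, a bystander behind the free middle of the bench; origin under its centre
- screwdriver: screwdriver with red ball grip, 34 x 160 x 32 mm, a bystander at the right front; origin under its centre

How it is judged:
By the outcome, as a careful person would: the job done as asked, in the order asked, and still so for the second after the job is handed in, with the robot touching nothing.
It also fails if it takes over 69 s, if anything falls off the work surface, if the arm or the gripper's body presses on something with over 40 N, if the wrist force passes 120 N, or if a joint passes its speed limit or range.

## Working session

There is one attempt and no reset: what is moved stays moved. The work goes in short steps, Python scripts to look and compute and a tool call to move; the robot and the scene stay as the last step left them, time stands still between calls to the robot, and variables do not carry over. Pictures are saved under pics/ and viewed, at most 10 in all, crops included, and the job is handed in when it is done.

Besides the shell and the picture viewer there is one more tool, called after "Emit:" in YAML: its name, and indented under it one key for each argument. carry_out: Moves the arm, as the interface text tells. Its arguments: {"type":"object","properties":{"series":{"type":"array","items":{"type":"number"}},"jaw":{"type":"number"}},"required":["series"]}

```bash
mkdir -p pics; python3 - <<'E'
from plant import telemetry, grab_frame, calibration, bot
import cv2,numpy as np
s=telemetry.read_state();print(s['time'],s['position'],s['tcp_rot'],s['opening'],bot.hold_point_z)
for n in("top","scene"):
    cv2.imwrite(f"pics/{n}0.png",grab_frame(n)[:,:,::-1])
    c=calibration(n);print(n,c['fx'],c['fy'],c['cx'],c['cy'],np.round(c['extrinsics'],4).tolist())
c=calibration('wrist');print(c['fx'],c['cx'],c['cy'],np.round(c['mount'],4).tolist())
E
```

```text
0.0 [211.03073755 587.6913707  221.89670189] [-5.38866965e-01 -3.09475828e+00  2.39088810e-03] 87.80180696483792 18.700000000000003
top 378.6611317530803 378.6611317530803 322.66793874766705 196.89236344101315 [[-0.0094, -0.9928, 0.1198, 447.007], [-0.9999, 0.0098, 0.0029, 25.3457], [-0.004, -0.1197, -0.9928, 1363.1082], [0.0, 0.0, 0.0, 1.0]]
scene 442.4744271243614 442.4744271243614 321.2667052687184 197.1842560246415 [[0.6817, -0.492, 0.5415, -207.9082], [-0.7315, -0.4484, 0.5136, -777.3204], [-0.0099, -0.7462, -0.6656, 1122.3999], [0.0, 0.0, 0.0, 1.0]]
352.6756498977062 321.7501636180832 205.0703088859714 [[0.0, -0.9709, -0.2397, 65.0697], [1.0, -0.0001, 0.0003, 0.5624], [-0.0003, -0.2397, 0.9708, -162.1588], [0.0, 0.0, 0.0, 1.0]]
```

View pics/top0.png

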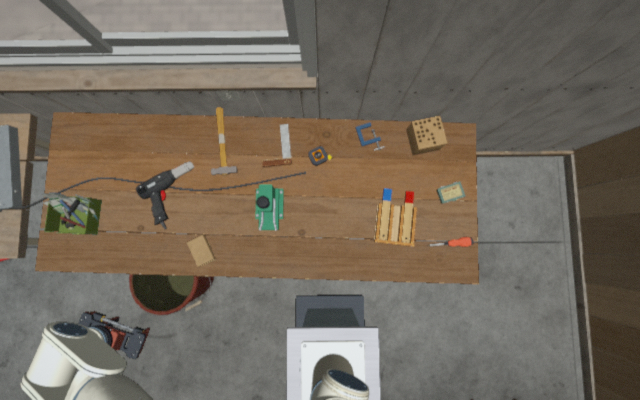

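View pics/scene0.png

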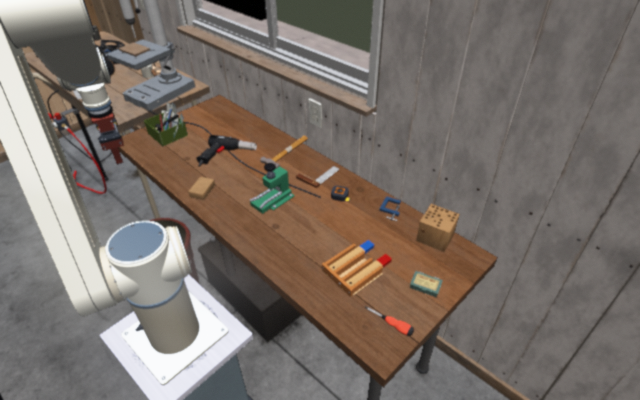

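The top view shows the press at about (268,208), its plunger at (263,202), and the rack at (396,222). The red end is at (409,197) in the right-hand slot, and the blue end is at (387,194). I'll enlarge both.

```bash
python3 - <<'E'
import cv2,numpy as np
i=cv2.imread("pics/top0.png")
a=cv2.resize(i[175:250,245:295],None,fx=8,fy=8,interpolation=cv2.INTER_CUBIC)
b=cv2.resize(i[175:250,370:420],None,fx=8,fy=8,interpolation=cv2.INTER_CUBIC)
cv2.imwrite("pics/c1.png",np.hstack([a,b]))
E
```

```text
(no output)
```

View pics/c1.png

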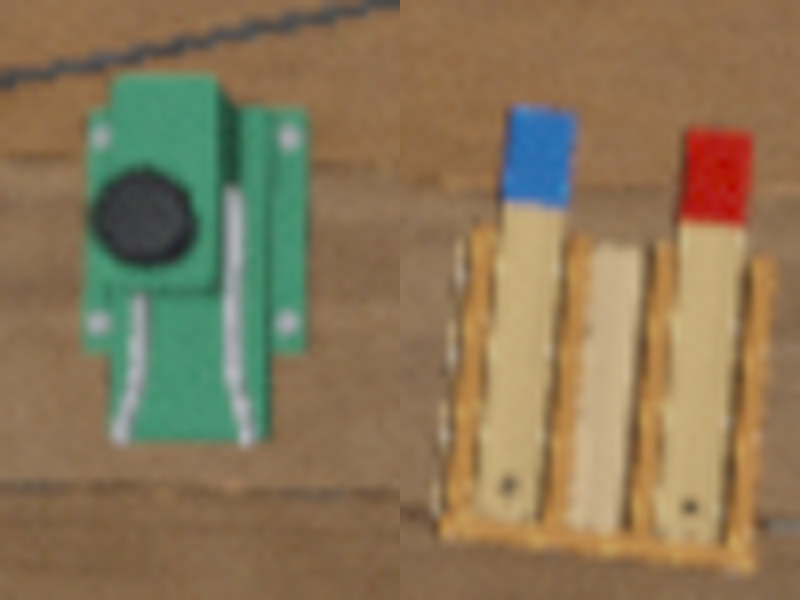

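```bash
cat > h.py <<'E'
from plant import telemetry, grab_frame, calibration
import numpy as np
from scipy.spatial.transform import Rotation as R
def ray(name,u,v,z,T=None):
    c=calibration(name)
    E=c['extrinsics'] if T is None else T
    E=np.array(E); d=E[:3,:3]@[(u-c['cx'])/c['fx'],(v-c['cy'])/c['fy'],1]
    return E[:3,3]+d*(z-E[2,3])/d[2]
def toolT(s):
    T=np.eye(4);T[:3,:3]=R.from_rotvec(s['tcp_rot']).as_matrix();T[:3,3]=s['position'];return T
E
python3 - <<'E'
from h import *
def L(u,v,z): return ray('top',245+u/8-.44,175+v/8-.44,z)
def Q(u,v,z): return ray('top',370+(u-400)/8-.44,175+v/8-.44,z)
def show(n,p): print(n,np.round(p,1))
t=Q(719,130,24);e=Q(688,540,24);show('tip',t);show('tail',e);d=t-e;print(np.linalg.norm(d),np.arctan2(d[1],d[0]))
t=Q(543,107,24);e=Q(508,520,24);show('btip',t);show('btail',e);d=t-e;print(np.linalg.norm(d),np.arctan2(d[1],d[0]))
pl=L(145,215,160);m=L(190,440,25);show('plung',pl);show('mouth',m);d=pl-m;print(np.hypot(*d[:2]),np.arctan2(d[1],d[0]))
show('railmid',(L(122,435,34)+L(247,438,34))/2)
for q in[(88,108),(308,108),(306,350),(84,350)]:show('foot',L(*q,8))
s=telemetry.read_state();print(toolT(s))
E
```

```text
tip [ 627.3 -280.3   24. ]
tail [ 446.  -260.1   24. ]
182.3998531925762 -0.11130650447992566
btip [ 638.5 -202.2   24. ]
btail [ 455.5 -181.4   24. ]
184.12910563096327 -0.11332823919915376
plung [579.4 220.8 160. ]
mouth [494.3 221.9  25. ]
85.07111162586924 -0.013360559386488573
railmid [495.6 223.   34. ]
foot [645.  271.7   8. ]
foot [644.1 172.2   8. ]
foot [534.6 172.8   8. ]
foot [535.6 272.2   8. ]
[[-9.41128124e-01  3.38049684e-01 -5.14223332e-04  2.11065564e+02]
 [ 3.38050072e-01  9.41127243e-01 -1.28865696e-03  5.87755453e+02]
 [ 4.83195079e-05 -1.38662454e-03 -9.99999037e-01  2.21984491e+02]
 [ 0.00000000e+00  0.00000000e+00  0.00000000e+00  1.00000000e+00]]
```

Emit:
carry_out:
  series: [0, 0, 0, 0, 0, -0.1165, 0, 0, 0, 0, 0, -0.1165, -0.0278, -0.048, 0.0048, 0, 0, 0, -0.0278, -0.048, 0.0048, 0, 0, 0, -0.0278, -0.048, 0.0048, 0, 0, 0, -0.0278, -0.048, 0.0048, 0, 0, 0, -0.0278, -0.048, 0.0048, 0, 0, 0, -0.0278, -0.048, 0.0048, 0, 0, 0, -0.0278, -0.048, 0.0048, 0, 0, 0, -0.0278, -0.048, 0.0048, 0, 0, 0, -0.0278, -0.048, 0.0048, 0, 0, 0, -0.0278, -0.048, 0.0048, 0, 0, 0]
  jaw: 0.055

```text
time: 1.6
position: [434.3, 78.4, 174.5]
tcp_rot: [0.176, 3.137, 0.0]
ft_force: [0.0, 0.9, 0.3]
opening: 55.3
finger_force: 0.0
```

Emit:
carry_out:
  series: [-0.0278, -0.048, 0.0048, 0, 0, 0, -0.0278, -0.048, 0.0048, 0, 0, 0, -0.0278, -0.048, 0.0048, 0, 0, 0, -0.0278, -0.048, 0.0048, 0, 0, 0, -0.0278, -0.048, 0.0048, 0, 0, 0, -0.0278, -0.048, 0.0048, 0, 0, 0, -0.0278, -0.048, 0.0048, 0, 0, 0, 0, 0, 0, 0, 0, 0, 0, 0, 0, 0, 0, 0]

```text
time: 2.72
position: [589.0, -274.9, 140.4]
tcp_rot: [-0.176, -3.135, -0.001]
ft_force: [-0.2, 0.6, -0.1]
opening: 54.9
finger_force: 0.0
```

```bash
cat >> h.py <<'E'
def theta(s):
    m=toolT(s); return np.arctan2(-m[1,0],-m[0,0])
def wT(s): return toolT(s)@np.array(calibration('wrist')['mount'])
def go(s,x,y,z,th=None):
    T=toolT(s);d=T[:3,:3].T@(np.array([x,y,z])-T[:3,3])
    print('tool shift mm',np.round(d,1),'dist',round(np.linalg.norm(d)),'turn', None if th is None else round(-(th-theta(s)),4))
E
python3 - <<'E'
from h import *
import cv2
s=telemetry.read_state();print(s['time'],s['position'],theta(s),s['ft_force'])
cv2.imwrite("pics/w1.png",grab_frame("wrist")[:,:,::-1])
print(np.round(toolT(s),4).tolist())
E
```

```text
2.725 [ 588.98754541 -274.90323148  140.36201953] -0.11236067444974104 [-0.19100922  0.64162451 -0.10020925]
[[-0.9937, 0.1121, -0.0016, 588.9875], [0.1121, 0.9937, 0.001, -274.9032], [0.0017, 0.0008, -1.0, 140.362], [0.0, 0.0, 0.0, 1.0]]
```

View pics/w1.png

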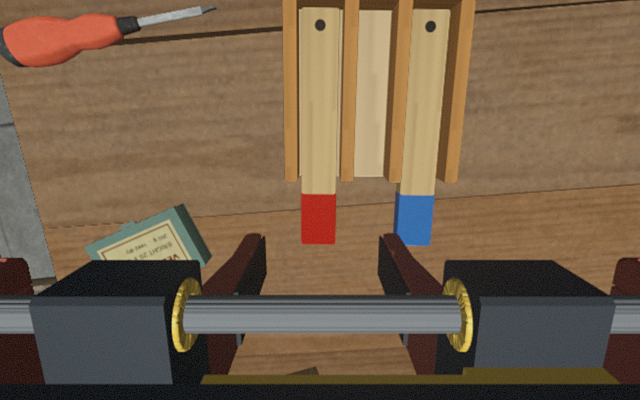

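The wrist view shows the red tip edge at (301–336, 244) and its plain end at (302–339, 9). The rack's right-hand wall, at the bottom of the picture, ends near v=181.

```bash
python3 - <<'E'
from h import *
s=telemetry.read_state();T=wT(s)
f=lambda u,v,z:ray('wrist',u,v,z,T)
t=f(318.5,244,24);e=f(320.5,9,24);d=t-e
print(t,e,np.linalg.norm(d),np.arctan2(d[1],d[0]),theta(s))
g=t-38*d/np.linalg.norm(d);print(g);go(s,g[0],g[1],5,np.arctan2(d[1],d[0]))
E
```

```text
[ 625.74060179 -280.44106704   24.        ] [ 448.89474889 -258.81325063   24.        ] 178.16345902410524 -0.12169325206614257 -0.11147321323778156
[ 588.02163042 -275.82812885   24.        ]
tool shift mm [  0.5  -1.7 135.6] dist 136 turn 0.0102
```

Emit:
carry_out:
  series: [0.0005, -0.0015, 0.04, 0, 0, 0.01, 0, 0, 0.04, 0, 0, 0, 0, 0, 0.03, 0, 0, 0, 0, 0, 0.015, 0, 0, 0, 0, 0, 0.01, 0, 0, 0, 0, 0, 0, 0, 0, 0]

```text
time: 3.52
position: [589.3, -276.6, 6.3]
tcp_rot: [0.191, 3.136, -0.0]
ft_force: [-0.2, -0.9, 0.7]
opening: 54.9
finger_force: 0.0
```

Emit:
carry_out:
  series: [0, 0, 0, 0, 0, 0, 0, 0, 0, 0, 0, 0, 0, 0, 0, 0, 0, 0, 0, 0, 0, 0, 0, 0, 0, 0, 0, 0, 0, 0]
  jaw: 0.015

```text
time: 4.15
position: [589.5, -277.1, 6.6]
tcp_rot: [0.191, 3.135, -0.001]
ft_force: [-0.1, 0.6, 4.7]
opening: 28.1
finger_force: 30.0
```

Emit:
carry_out:
  series: [0, 0, -0.01, 0, 0, 0, 0, 0, -0.025, 0, 0, 0, 0, 0, -0.03, 0, 0, 0, 0, 0, -0.03, 0, 0, 0, 0, 0, 0, 0, 0, -0.12, 0.002, 0.03, 0, 0, 0, 0, 0.003, 0.055, 0, 0, 0, 0, 0.003, 0.055, 0, 0, 0, 0, 0.003, 0.055, 0, 0, 0, 0, 0.003, 0.055, 0, 0, 0, 0, 0, 0.032, 0, 0, 0, 0, 0, 0, 0, 0, 0, 0]

```text
time: 5.65
position: [575.5, 7.2, 101.4]
tcp_rot: [-0.003, 3.142, 0.0]
ft_force: [0.1, -1.0, -0.3]
opening: 27.8
finger_force: 30.0
```

```bash
python3 - <<'E'
from h import *
import cv2
s=telemetry.read_state();print(s['time'],s['position'],theta(s),s['ft_force'],s['ft_torque'],s['opening'])
cv2.imwrite("pics/s1.png",cv2.resize(grab_frame("scene")[140:300,180:420,::-1],None,fx=3,fy=3))
E
```

```text
5.65 [575.48351688   7.17685666 101.39913887] 0.0016509965500687512 [ 0.09814653 -1.01645573 -0.34313695] [-0.0233626  -0.05965598  0.02980607] 27.80409709510651
```

View pics/s1.png

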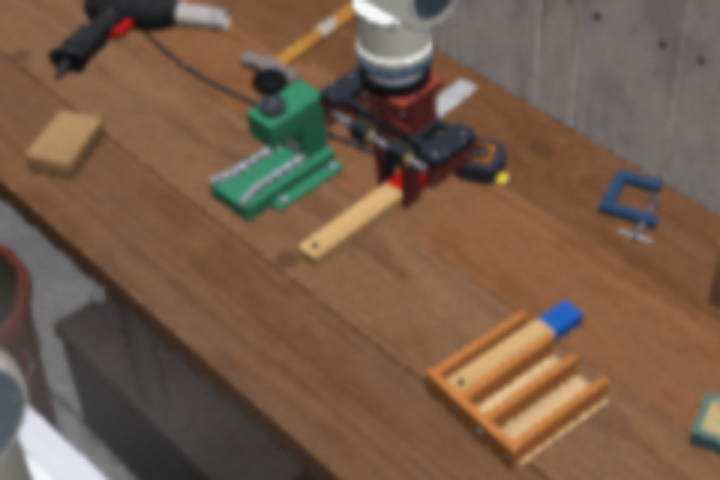

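The red batten is held by its red end, with its plain end at crop pixel (315,245). The blue one is still in its slot. I'll set the batten down.

Emit:
carry_out:
  series: [0, 0, 0.04, 0, 0, 0, 0, 0, 0.035, 0, 0, 0, 0, 0, 0.012, 0, 0, 0, 0, 0, 0.005, 0, 0, 0, 0, 0, 0.004, 0, 0, 0, 0, 0, 0.003, 0, 0, 0, 0, 0, 0, 0, 0, 0]

```text
time: 6.58
position: [576.0, 5.2, 2.5]
tcp_rot: [0.003, 3.141, -0.0]
ft_force: [-0.3, 0.7, -0.8]
opening: 27.7
finger_force: 30.0
```

Emit:
carry_out:
  series: [0, 0, 0.0015, 0, 0, 0, 0, 0, 0, 0, 0, 0]

```text
time: 6.82
position: [575.7, 5.2, 0.7]
tcp_rot: [0.003, 3.141, -0.0]
ft_force: [-0.3, 1.1, -1.3]
opening: 27.7
finger_force: 30.0
```

Emit:
carry_out:
  series: [0, 0, 0, 0, 0, 0, 0, 0, 0, 0, 0, 0, 0, 0, 0, 0, 0, 0, 0, 0, -0.02, 0, 0, 0, 0, 0, -0.04, 0, 0, 0, 0.03, 0, -0.05, 0, 0, 0, 0.05, 0, -0.03, 0, 0, 0, 0.027, 0, 0, 0, 0, 0, 0, 0, 0, 0, 0, 0]
  jaw: 0.055

```text
time: 7.95
position: [467.4, 5.4, 142.1]
tcp_rot: [0.003, 3.141, -0.0]
ft_force: [0.1, -0.2, -0.2]
opening: 55.0
finger_force: 0.0
```

```bash
python3 - <<'E'
from h import *
import cv2
s=telemetry.read_state();print(s['time'],s['position'],theta(s),s['ft_force'])
cv2.imwrite("pics/w2.png",grab_frame("wrist")[:,:,::-1])
E
```

```text
7.95 [467.38566363   5.38678678 142.10928274] -0.001789667594733049 [ 0.08139264 -0.18425097 -0.24739592]
```

View pics/w2.png

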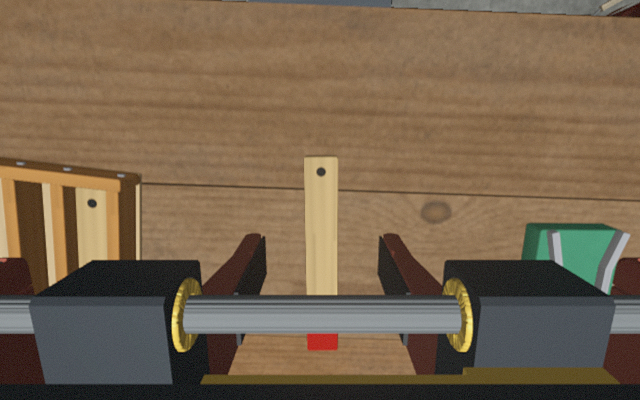

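The batten lies flat and straight, with its tail edge at (305–338, 157) and tip edge at (307–338, 349). The press front edge is at v≈224, u 527–614, and its rail front ends are at (556,234) and (624,235).

```bash
python3 - <<'E'
from h import *
s=telemetry.read_state();T=wT(s)
f=lambda u,v,z:ray('wrist',u,v,z,T)
e=f(321.3,157,18);t=f(322.3,349,18);d=t-e;th=np.arctan2(d[1],d[0])
print(t,e,np.linalg.norm(d),th)
print('bed corners',f(527,224,25),f(614,224,25),'rails',f(556,234,34),f(625,235,34))
g=e+35*d/np.linalg.norm(d);print(g);go(s,g[0],g[1],3,th)
E
```

```text
[613.17794378   6.21163542  18.        ] [435.12981986   5.66764411  18.        ] 178.04895494795284 0.003055295424234096
bed corners [489.89069866 175.57387488  25.        ] [490.03865599 247.52287384  25.        ] rails [495.58114453 194.64437797  34.        ] [496.54547117 250.44475068  34.        ]
[470.1296565    5.77457929  18.        ]
tool shift mm [ -0.7   0.4 138.9] dist 139 turn -0.0049
```

Emit:
carry_out:
  series: [-0.0007, 0.0004, 0.045, 0, 0, -0.005, 0, 0, 0.045, 0, 0, 0, 0, 0, 0.03, 0, 0, 0, 0, 0, 0.012, 0, 0, 0, 0, 0, 0.007, 0, 0, 0, 0, 0, 0, 0, 0, 0]

```text
time: 8.75
position: [470.1, 5.7, 1.9]
tcp_rot: [-0.005, 3.141, -0.0]
ft_force: [-0.1, 0.3, -0.3]
opening: 54.9
finger_force: 0.0
```

Emit:
carry_out:
  series: [0, 0, 0, 0, 0, 0, 0, 0, 0, 0, 0, 0, 0, 0, 0, 0, 0, 0, 0, 0, 0, 0, 0, 0, 0, 0, 0, 0, 0, 0]
  jaw: 0.015

```text
time: 9.38
position: [469.7, 5.8, 2.0]
tcp_rot: [-0.005, 3.141, -0.0]
ft_force: [-0.6, -1.0, 6.8]
opening: 27.8
finger_force: 30.0
```

Emit:
carry_out:
  series: [0, 0, -0.015, 0, 0, 0, 0, 0, -0.04, 0, 0, 0, 0, 0, -0.045, 0, 0, 0, 0.024, 0.0432, -0.01, 0, 0, 0, 0.024, 0.0432, -0.01, 0, 0, 0, 0.024, 0.0432, -0.01, 0, 0, 0, 0.024, 0.0432, -0.01, 0, 0, 0, 0.024, 0.0432, -0.008, 0, 0, 0, 0, 0, 0, 0, 0, 0, 0, 0, 0, 0, 0, 0]

```text
time: 10.62
position: [348.6, 221.2, 149.9]
tcp_rot: [-0.007, 3.141, -0.0]
ft_force: [0.2, 0.1, -1.0]
opening: 27.8
finger_force: 30.0
```

```bash
python3 - <<'E'
from h import *
import cv2
s=telemetry.read_state();print(s['time'],s['position'],s['tcp_rot'],theta(s),s['ft_force'],s['opening'])
w=grab_frame("wrist");t=grab_frame("top")
cv2.imwrite("pics/w3r.png",w[:,:,::-1]);cv2.imwrite("pics/t3r.png",t[:,:,::-1])
a=cv2.resize(w[140:400,220:420,::-1],None,fx=2.2,fy=2.2,interpolation=cv2.INTER_CUBIC)
b=cv2.resize(t[175:265,240:290,::-1],(int(50*572/90),572),interpolation=cv2.INTER_CUBIC)
print(a.shape,b.shape)
cv2.imwrite("pics/c3.png",np.hstack([a,b]))
E
```

```text
10.625 [348.63070858 221.16909227 149.944113  ] [-6.58999812e-03  3.14119462e+00 -2.67012907e-05] 0.0041958520415858215 [ 0.22709386  0.12323668 -0.95455497] 27.83396593460819
(572, 440, 3) (572, 317, 3)
```

View pics/c3.png

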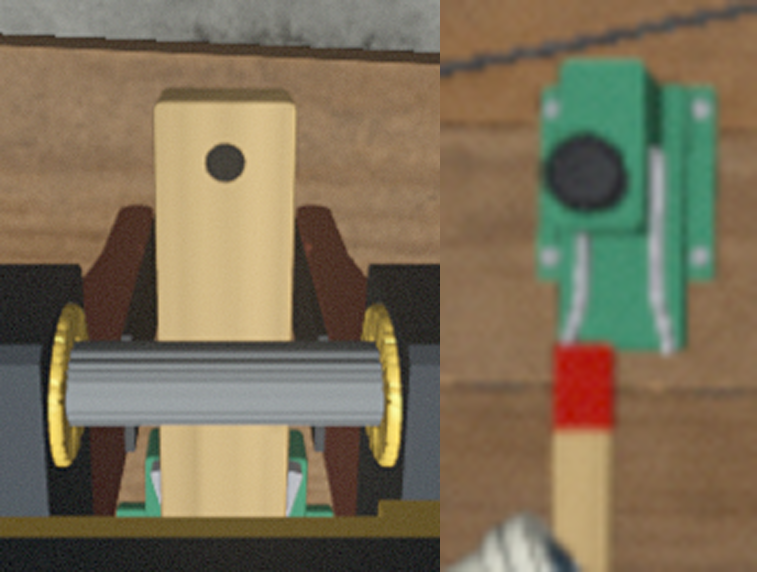

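Left (wrist): the batten runs straight between the fingers, and the press rail front ends show at about (156,474) and (300,474). Right (top): the red tip edge is at (555–614, 345), and the rails' front ends are at (571,342) and (668,352).

```bash
python3 - <<'E'
from h import *
s=telemetry.read_state();T=wT(s)
for q in[(156,474),(300,474)]:print('rail',ray('wrist',220+q[0]/2.2,140+q[1]/2.2,34,T))
for q in[(225,162),(224.5,105)]:print('bat',ray('wrist',220+q[0]/2.2,140+q[1]/2.2,166,T))
f=lambda x,y,z:ray('top',240+(x-440)/6.34-.4,175+y/6.356-.4,z)
print('tip',f(584.5,345,166),'tail side',f(580,540,166))
print('straight rails',f(656,150,34),f(656,270,34),f(584,240,34),'front r',f(668,352,34))
print('arm top side edges',[f(x,y,110) for x,y in[(645,65),(645,230),(561,65)]])
print('plunger',f(585,172,160))
print('bed front',f(685,348,25))
E
```

```text
rail [493.18093403 193.40051908  34.        ]
rail [493.08238792 252.74789376  34.        ]
bat [323.87789703 221.20072341 166.        ]
bat [312.58543989 221.07893516 166.        ]
tip [491.66227843 219.90823921 166.        ] tail side [396.10436309 221.20255417 166.        ]
straight rails [604.38385508 202.50780801  34.        ] [537.56615923 202.10003341  34.        ] [554.58428012 242.20054049  34.        ] front r [492.3017676  195.19566375  34.        ]
arm top side edges [array([640.5262762 , 198.46428123, 110.        ]), array([553.35913632, 197.8844606 , 110.        ]), array([640.97085208, 242.8515866 , 110.        ])]
plunger [578.67372831 221.4704909  160.        ]
bed front [494.72953156 186.90256608  25.        ]
```

Emit:
carry_out:
  series: [-0.018, 0.0008, 0.02, 0, 0, 0, -0.018, 0, 0.035, 0, 0, 0, 0, 0, 0.035, 0, 0, 0, 0, 0, 0.015, 0, 0, 0, 0, 0, 0.005, 0, 0, 0, 0, 0, 0.005, 0, 0, 0, 0, 0, 0, 0, 0, 0]

```text
time: 11.6
position: [385.0, 222.5, 35.1]
tcp_rot: [-0.005, 3.141, 0.001]
ft_force: [-0.1, -0.4, -0.5]
opening: 28.0
finger_force: 30.0
```

```bash
python3 - <<'E'
from h import *
import cv2
s=telemetry.read_state();print(s['time'],s['position'],theta(s),s['ft_force'],s['ft_torque'])
t=grab_frame("top");c=grab_frame("scene")
b=cv2.resize(t[175:265,240:290,::-1],(317,572),interpolation=cv2.INTER_CUBIC)
a=cv2.resize(c[155:255,230:310,::-1],(457,572),interpolation=cv2.INTER_CUBIC)
cv2.imwrite("pics/c4.png",np.hstack([a,b]))
E
```

```text
11.6 [385.0168323  222.4765603   35.08755887] 0.0032950486415177934 [-0.07815841 -0.43421628 -0.48698955] [0.0245096  0.03716725 0.03917403]
```

View pics/c4.png

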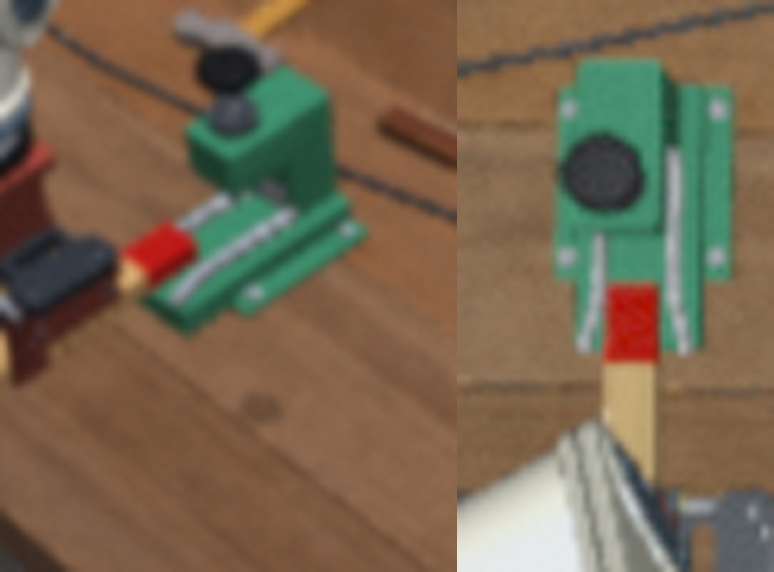

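The red end lies over the bed between the rails: red at u 608–658, with the rail inner edges at about 603 and 667. I'll lower it and slide it in.

Emit:
carry_out:
  series: [0, 0, 0.004, 0, 0, 0, 0, 0, 0.0025, 0, 0, 0, -0.008, 0, 0, 0, 0, 0, -0.01, 0, 0, 0, 0, 0, -0.012, 0, 0, 0, 0, 0, -0.012, 0, 0, 0, 0, 0, -0.012, 0, 0, 0, 0, 0, -0.008, 0, 0, 0, 0, 0, 0, 0, 0, 0, 0, 0]

```text
time: 12.82
position: [447.3, 222.5, 28.1]
tcp_rot: [-0.004, 3.141, 0.0]
ft_force: [-0.6, -0.1, -0.4]
opening: 27.6
finger_force: 30.0
```

Emit:
carry_out:
  series: [-0.004, 0, 0, 0, 0, 0, -0.003, 0, 0, 0, 0, 0, -0.001, 0, 0, 0, 0, 0, 0, 0, 0, 0, 0, 0]

```text
time: 13.32
position: [454.6, 222.5, 28.1]
tcp_rot: [0.005, -3.142, 0.0]
ft_force: [0.4, -0.4, -0.8]
opening: 27.7
finger_force: 30.0
```

Emit:
carry_out:
  series: [-0.001, 0, 0.0005, 0, 0, 0, -0.001, 0, 0.0005, 0, 0, 0, -0.001, 0, 0, 0, 0, 0, 0, 0, 0, 0, 0, 0]

```text
time: 13.82
position: [457.9, 222.6, 27.1]
tcp_rot: [-0.005, 3.141, 0.0]
ft_force: [-0.9, -0.5, -0.4]
opening: 28.1
finger_force: 30.0
```

Emit:
carry_out:
  series: [-0.001, 0, 0, 0, 0, 0, -0.001, 0, 0, 0, 0, 0, 0, 0, 0, 0, 0, 0]

```text
time: 14.2
position: [459.8, 222.5, 27.1]
tcp_rot: [-0.005, 3.141, 0.0]
ft_force: [-0.9, -0.4, -0.6]
opening: 27.7
finger_force: 30.0
```

Emit:
carry_out:
  series: [-0.001, 0, 0, 0, 0, 0, -0.001, 0, 0, 0, 0, 0, 0, 0, 0, 0, 0, 0]

```text
time: 14.58
position: [459.9, 222.5, 27.1]
tcp_rot: [0.005, -3.138, 0.001]
ft_force: [-7.7, 2.6, 6.4]
opening: 27.4
finger_force: 30.0
```

Emit:
carry_out:
  series: [-0.001, 0, 0, 0, 0, 0, 0, 0, 0, 0, 0, 0]

```text
time: 14.82
position: [459.9, 222.4, 27.0]
tcp_rot: [0.004, -3.137, 0.001]
ft_force: [-12.1, 4.6, 10.0]
opening: 28.0
finger_force: 30.0
```

Emit:
carry_out:
  series: [0, 0, 0, 0, 0, 0, 0, 0, 0, 0, 0, 0, 0, 0, 0, 0, 0, 0, 0, 0, 0, 0, 0, 0]
  jaw: 0.05

```text
time: 15.32
position: [462.9, 222.5, 27.0]
tcp_rot: [-0.005, 3.141, 0.0]
ft_force: [0.6, -0.2, 0.7]
opening: 49.8
finger_force: 0.0
```

Emit:
carry_out:
  series: [0, 0, -0.02, 0, 0, 0, 0, 0, -0.05, 0, 0, 0, 0, 0, -0.05, 0, 0, 0, 0, 0, -0.04, 0, 0, 0, 0, 0, 0, 0, 0, 0]

```text
time: 15.95
position: [464.7, 223.3, 190.2]
tcp_rot: [-0.005, 3.136, 0.004]
ft_force: [-0.5, 0.1, 0.8]
opening: 49.9
finger_force: 0.0
```

```bash
python3 - <<'E'
from h import *
import cv2
s=telemetry.read_state();print(s['time'],s['position'],theta(s),s['ft_force'])
w=grab_frame("wrist");c=grab_frame("scene")
a=cv2.resize(c[155:255,220:300,::-1],(320,400),interpolation=cv2.INTER_CUBIC)
b=w[:,110:530,::-1]
cv2.imwrite("pics/c5.png",np.hstack([a,b]))
E
```

```text
15.95 [464.6616922  223.3481874  190.18618987] 0.003081426993398009 [-0.4882378   0.06898749  0.77036862]
```

View pics/c5.png

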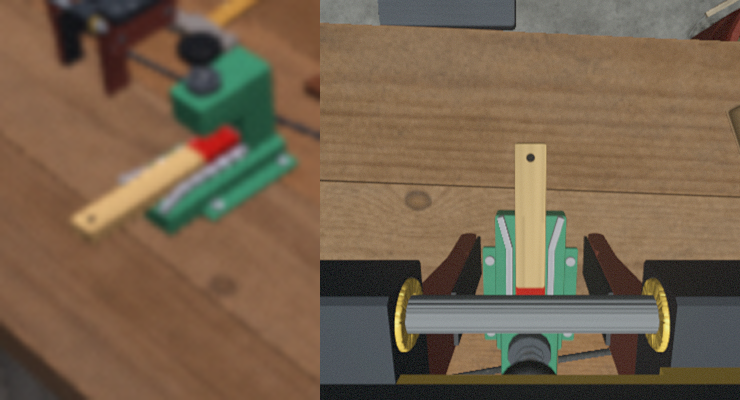

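The batten lies between the rails and looks home. In the wrist half, the tail edge is at v=144, the bed front at v=211 and the red boundary at v≈289. I'll check the numbers.

```bash
python3 - <<'E'
from h import *
s=telemetry.read_state();T=wT(s)
f=lambda x,v,z:ray('wrist',x-210,v,z,T)
e=f(530.5,144,43);b=f(529,211,25);r=f(531,289,43)
print('tail',e,'bed',b,'red',r,'overhang',b[0]-e[0],r[0]-e[0])
print('corners',f(498,211,25),f(565,211,25),'rail ends',f(501,217,34),f(562,217,34),'foot',f(489.5,262,8),f(570,262,8))
go(s,579,222,190,0)
E
```

```text
tail [419.35572371 221.85857593  43.        ] bed [483.5468983  220.53411526  25.        ] red [555.40629937 222.64985206  43.        ] overhang 64.19117459748225 136.0505756653797
corners [483.63444161 191.07215144  25.        ] [483.44521967 254.75320623  25.        ] rail ends [486.99566746 194.6179942   34.        ] [486.82826467 251.22521312  34.        ] foot [542.91399891 179.51496184   8.        ] [542.67617237 263.04097916   8.        ]
tool shift mm [-116.5   -0.8   -3.1] dist 117 turn 0.0032
```

```bash
python3 - <<'E'
from h import *
s=telemetry.read_state();T=wT(s);print(s['position'])
w=grab_frame("wrist").astype(int)
for c in(298,349): print(c,[(v,*w[v,c-1:c+2].mean(0).astype(int)) for v in range(206,228)])
print([(v,*w[v,318:323].mean(0).astype(int)) for v in list(range(140,150))+list(range(284,296))])
for v in(142,144,211,214,218):print(v,ray('wrist',320,v,43,T)[0],ray('wrist',320,v,25,T)[0],ray('wrist',320,v,0,T)[0])
E
```

```text
[462.51655648 222.40765647 186.9061438 ]
298 [(206, np.int64(150), np.int64(121), np.int64(91)), (207, np.int64(150), np.int64(122), np.int64(90)), (208, np.int64(144), np.int64(115), np.int64(84)), (209, np.int64(145), np.int64(118), np.int64(86)), (210, np.int64(151), np.int64(122), np.int64(95)), (211, np.int64(153), np.int64(124), np.int64(93)), (212, np.int64(155), np.int64(127), np.int64(95)), (213, np.int64(138), np.int64(115), np.int64(86)), (214, np.int64(84), np.int64(86), np.int64(65)), (215, np.int64(53), np.int64(71), np.int64(53)), (216, np.int64(50), np.int64(72), np.int64(51)), (217, np.int64(53), np.int64(75), np.int64(53)), (218, np.int64(55), np.int64(78), np.int64(57)), (219, np.int64(60), np.int64(102), np.int64(77)), (220, np.int64(80), np.int64(142), np.int64(111)), (221, np.int64(86), np.int64(157), np.int64(123)), (222, np.int64(87), np.int64(156), np.int64(123)), (223, np.int64(85), np.int64(154), np.int64(122)), (224, np.int64(84), np.int64(153), np.int64(121)), (225, np.int64(87), np.int64(154), np.int64(121)), (226, np.int64(87), np.int64(152), np.int64(1
[... 1906 characters left out ...]
p.int64(206), np.int64(182), np.int64(133)), (289, np.int64(205), np.int64(182), np.int64(131)), (290, np.int64(206), np.int64(183), np.int64(133)), (291, np.int64(206), np.int64(183), np.int64(135)), (292, np.int64(200), np.int64(158), np.int64(111)), (293, np.int64(190), np.int64(81), np.int64(58)), (294, np.int64(164), np.int64(47), np.int64(40)), (295, np.int64(83), np.int64(54), np.int64(52))]
142 417.6657753297663 418.84740037160594 420.48854626304984
144 419.35706157748496 420.63815925968487 422.4174615960737
211 478.7686939395612 483.54407412251686 490.1765465988442
214 481.56035262962723 486.49992362372456 493.36043889330415
218 485.3010070003759 490.46058378440716 497.6266626511172
```

Emit:
carry_out:
  series: [-0.03, -0.0005, 0, 0, 0, 0, -0.05, 0, 0, 0, 0, 0, -0.0355, 0, 0, 0, 0, 0, 0, 0, 0, 0, 0, 0, 0, 0, 0, 0, 0, 0]
  jaw: 0

```text
time: 16.73
position: [576.6, 221.9, 185.1]
tcp_rot: [0.005, -3.138, 0.002]
ft_force: [0.5, -0.0, -0.1]
opening: 3.4
finger_force: 0.0
```

```bash
python3 - <<'E'
from h import *
import cv2
s=telemetry.read_state();print(s['time'],s['position'],theta(s),s['opening'])
w=grab_frame("wrist");c=grab_frame("scene");t=grab_frame("top")
a=cv2.resize(c[145:225,240:300,::-1],(300,400),interpolation=cv2.INTER_CUBIC)
b=w[100:400,220:420,::-1]; b=cv2.resize(b,(267,400))
d=cv2.resize(t[180:240,250:285,::-1],(233,400),interpolation=cv2.INTER_CUBIC)
cv2.imwrite("pics/c6.png",np.hstack([a,b,d]))
E
```

```text
16.725 [576.58657719 221.92796755 185.1167866 ] 0.003027063999228714 3.4285880126427144
```

View pics/c6.png

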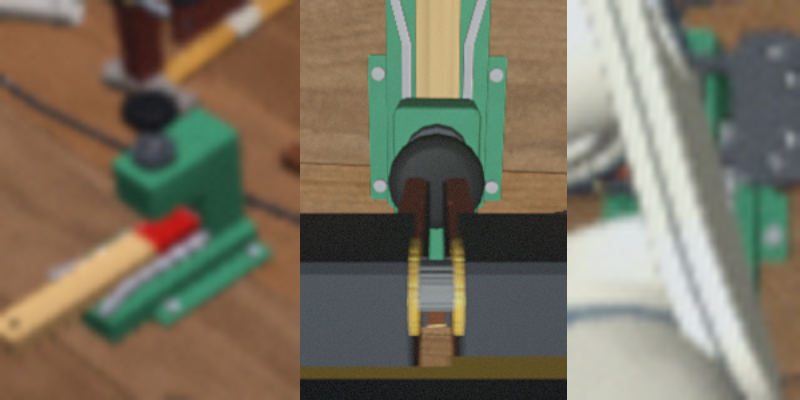

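The finger tips are centred sideways over the black head. In the middle pane the head's circle is centred at about (437,183), radius 46 px.

```bash
python3 - <<'E'
from h import *
s=telemetry.read_state();T=wT(s);print(s['position'],s['opening'])
p=ray('wrist',322.75,237,158,T);print(p);print(ray('wrist',322.75,100+137*.75,158,T)[0],ray('wrist',322.75,100+229*.75,158,T)[0])
E
```

```text
[576.88631085 222.35579563 186.51401772] 0.6621499949732707
[577.7891097  223.48179976 158.        ]
557.7323182429453 599.1635330886736
```

Emit:
carry_out:
  series: [-0.001, 0.0005, 0.012, 0, 0, 0, 0, 0, 0.009, 0, 0, 0, 0, 0, 0.004, 0, 0, 0, 0, 0, 0.004, 0, 0, 0, 0, 0, 0.004, 0, 0, 0, 0, 0, 0.003, 0, 0, 0, 0, 0, 0.003, 0, 0, 0, 0, 0, 0, 0, 0, 0]

```text
time: 17.88
position: [578.8, 222.8, 148.3]
tcp_rot: [0.005, -3.141, 0.0]
ft_force: [-5.1, -1.0, 7.2]
opening: 0.5
finger_force: 3.6
```

Emit:
carry_out:
  series: [0, 0, 0.003, 0, 0, 0, 0, 0, 0.002, 0, 0, 0, 0, 0, 0, 0, 0, 0]

```text
time: 18.25
position: [578.9, 222.8, 143.7]
tcp_rot: [0.005, -3.141, 0.0]
ft_force: [-6.0, -1.3, 9.2]
opening: 0.4
finger_force: 4.6
```

Emit:
carry_out:
  series: [0, 0, 0.001, 0, 0, 0, 0, 0, 0.001, 0, 0, 0, 0, 0, 0, 0, 0, 0]

```text
time: 18.62
position: [578.9, 222.8, 142.7]
tcp_rot: [0.005, -3.141, 0.0]
ft_force: [-7.3, -3.3, 15.6]
opening: 0.3
finger_force: 8.1
```

Emit:
carry_out:
  series: [0, 0, 0.001, 0, 0, 0, 0, 0, 0, 0, 0, 0]

```text
time: 18.88
position: [579.0, 222.9, 142.6]
tcp_rot: [-0.005, 3.142, 0.0]
ft_force: [-10.4, -3.5, 23.5]
opening: 0.6
finger_force: 11.5
```

Emit:
carry_out:
  series: [0, 0, 0.0007, 0, 0, 0, 0, 0, 0, 0, 0, 0, 0, 0, 0, 0, 0, 0, 0, 0, 0, 0, 0, 0, 0, 0, 0, 0, 0, 0, 0, 0, 0, 0, 0, 0, 0, 0, 0, 0, 0, 0, 0, 0, 0, 0, 0, 0]

```text
time: 19.88
position: [579.0, 222.9, 142.6]
tcp_rot: [-0.005, 3.141, 0.0]
ft_force: [-12.2, -4.6, 28.0]
opening: 0.1
finger_force: 13.8
```

Emit:
carry_out:
  series: [0, 0, -0.005, 0, 0, 0, 0, 0, -0.008, 0, 0, 0, 0, 0, -0.012, 0, 0, 0, 0, 0, -0.03, 0, 0, 0, 0, 0, -0.05, 0, 0, 0, 0.03, 0, -0.04, 0, 0, 0, 0.05, 0, 0, 0, 0, 0, 0.036, 0, 0, 0, 0, 0, 0, 0, 0, 0, 0, 0, 0, 0, 0, 0, 0, 0]

```text
time: 21.12
position: [464.3, 222.9, 284.9]
tcp_rot: [-0.005, 3.14, 0.001]
ft_force: [-0.2, -0.2, -0.4]
opening: 0.4
finger_force: 0.0
```

```bash
python3 - <<'E'
from h import *
s=telemetry.read_state();T=wT(s);print(s['time'],s['position'])
w=grab_frame("wrist").astype(int)
g=w[:,300:350]
print([(v,*w[v,318:323].mean(0).astype(int).tolist()) for v in range(100,330,3)])
import cv2;cv2.imwrite("pics/w7.png",w[:,:,::-1].astype(np.uint8))
E
```

```text
21.125 [464.29551292 222.89997522 284.94062676]
[(100, 142, 112, 82), (103, 142, 112, 86), (106, 136, 109, 81), (109, 136, 107, 80), (112, 143, 116, 87), (115, 145, 118, 87), (118, 141, 111, 81), (121, 126, 98, 69), (124, 138, 109, 79), (127, 142, 113, 81), (130, 134, 103, 74), (133, 144, 116, 84), (136, 141, 112, 79), (139, 166, 143, 97), (142, 198, 173, 125), (145, 198, 173, 124), (148, 80, 74, 60), (151, 86, 76, 62), (154, 201, 176, 125), (157, 198, 174, 123), (160, 200, 176, 127), (163, 199, 175, 126), (166, 200, 174, 126), (169, 200, 176, 126), (172, 200, 177, 127), (175, 201, 176, 127), (178, 202, 177, 127), (181, 202, 177, 128), (184, 201, 177, 127), (187, 202, 177, 128), (190, 202, 178, 129), (193, 202, 178, 128), (196, 203, 179, 129), (199, 203, 178, 129), (202, 203, 178, 130), (205, 203, 179, 129), (208, 202, 178, 128), (211, 203, 179, 131), (214, 203, 178, 129), (217, 204, 180, 130), (220, 204, 179, 130), (223, 205, 180, 131), (226, 204, 180, 130), (229, 204, 179, 129), (232, 206, 182, 131), (235, 185, 160, 114), (238, 103, 88, 63), (241, 90, 78, 59), (244, 81, 71, 53), (247, 79, 69, 52), (250, 81, 70, 55), (253, 71, 44, 34), (256, 72, 39, 35), (259, 41, 42, 37), (262, 41, 43, 37), (265, 39, 44, 38), (268, 36, 40, 34), (271, 41, 56, 47), (274, 40, 57, 46), (277, 41, 58, 47), (280, 43, 39, 32), (283, 48, 47, 42), (286, 48, 47, 43), (289, 48, 47, 41), (292, 61, 59, 52), (295, 55, 54, 51), (298, 62, 63, 58), (301, 115, 120, 122), (304, 76, 77, 75), (307, 124, 127, 129), (310, 128, 132, 133), (313, 124, 129, 132), (316, 142, 148, 151), (319, 141, 146, 149), (322, 142, 148, 152), (325, 148, 152, 153), (328, 139, 141, 142)]
```

```bash
python3 - <<'E'
from h import *
import cv2
s=telemetry.read_state();T=wT(s)
w=cv2.imread("pics/w7.png")[:,:,::-1].astype(int)
print([(v,*w[v,318:323].mean(0).astype(int).tolist()) for v in range(136,143)])
print([(v,*w[v,301:304].mean(0).astype(int).tolist()) for v in range(184,202)])
for v in (138,139,140):print(v,ray('wrist',320,v,43,T))
for v in (190,192,194,196):print(v,ray('wrist',320,v,25,T))
E
```

```text
[(136, 141, 112, 79), (137, 133, 104, 76), (138, 119, 95, 67), (139, 166, 143, 97), (140, 202, 176, 127), (141, 199, 175, 126), (142, 198, 173, 125)]
[(184, 146, 119, 87), (185, 148, 120, 91), (186, 148, 119, 90), (187, 148, 120, 90), (188, 147, 119, 88), (189, 148, 119, 88), (190, 154, 124, 96), (191, 147, 121, 91), (192, 113, 98, 71), (193, 55, 72, 53), (194, 50, 73, 53), (195, 58, 92, 70), (196, 76, 133, 104), (197, 87, 153, 120), (198, 85, 145, 115), (199, 98, 148, 122), (200, 99, 146, 123), (201, 99, 137, 118)]
138 [421.85663839 221.55261877  43.        ]
139 [422.96571675 221.55475838  43.        ]
140 [424.07629026 221.55690087  43.        ]
190 [485.24779611 221.60923992  25.        ]
192 [487.73778022 221.61404355  25.        ]
194 [490.23473145 221.61886061  25.        ]
196 [492.73867906 221.62369117  25.        ]
```

```bash
python3 -c "
from plant import ticket
print(ticket.sign_off())"
```

```text
the job is handed in; nothing more can be done
None
```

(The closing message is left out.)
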